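# Rock the tight wooden stopper out of the leaning biscuit jar

### The job

Open the leaning glass biscuit jar for lunch service: its wooden stopper sits tight, so take it by its bar grip and rock it to and fro in the neck while easing it straight out along the neck, gently enough that the jar is not dragged, tipped or lifted. Then set the stopper down, without dropping it, in the middle of the shallow steel dish so that it stands on its plug with the grip upright, and let go. Leave the other table things standing where they are.

Things in the scene. Friction and masses are not known exactly. Their poses are not given: they have to be found in the camera images.
- neck: The jar's mouth. Origin: centre of the rim's plane, 211 mm up, 72 mm in front of the jar's origin. z: out along the neck's axis, leaning 40 degrees from vertical to the front; y: level; x: up the slanting rim, away from the robot. Neck 88 mm inside, 102 mm outside, 48 mm deep. 8 mm below the rim a soft gasket grips the plug with four springy lobes, at 45 degrees between x and y.
- stopper_grip (a point): Middle of the stopper's bar grip, 36 mm above the flange's underside. z: along the stopper's axis, out of the plug; y: along the bar. Bar 92 mm long (y), 22 mm thick (x: pinch it so), from 9 to 56 mm above the flange's underside. Pulled straight, all four lobes hold together (40 to 50 N); leaned about y, the raised side's two slip over a bead, and stay past it.
- dish: Loose shallow round dish of plain steel, 184 mm across its rim, 17 mm high, flat floor 140 mm across and 3 mm thick. Origin: centre of its underside on the table, z up.
- jar: Leaning glass barrel jar, 148 mm across, in a steel stand (base 220 x 170 mm): one loose thing, 3 kg; a pull of 15 to 25 N drags it, before a straight-pulled stopper gives. Origin: under the base's centre; x from front (robot's side) to back, z up. The stand carries an open wire shelf 400 mm up, from 85 mm before to 85 mm behind the origin, 172 mm wide: its front rod is right above the grip.
- sambal_jar: Bystander: low amber jar with steel cap, 60 mm wide, 75 mm tall, between the jar and the dish. Origin: centre of its underside.
- toothpick_pot: Bystander: white pot of toothpicks, 50 mm wide, 66 mm tall, on the robot's side. Origin: centre of its underside.
- chilli_bottle: Bystander: squeeze bottle, 60 mm wide, 185 mm tall, between the jar and the dish. Origin: centre of its underside.
- soy_bottle: Bystander: amber bottle, 60 mm wide, 190 mm tall, at the right. Origin: centre of its underside.
- sugar_jar: Bystander: white jar with steel cap, 76 mm wide, 120 mm tall, farther off. Origin: centre of its underside.
- cutlery_pot: Bystander: open pot with spoons, 92 mm wide, about 200 mm tall with the spoons, at the left. Origin: centre of its underside.
- tea_mug: Bystander: white mug, 72 mm wide, 85 mm tall, at the right. Origin: centre of its underside.
- stopper: Plain wooden stopper, 0.2 kg. Origin: centre of the underside of its flange (108 mm wide, 9 mm thick), which rests on the rim at the start, its frame then in line with the neck's. Plug: 76 mm wide, 38 mm long, flat foot 68 mm; three beads 82 mm wide, 12, 20, 28 mm below the flange. The lobes start above the first bead; lean it 6 or 7 degrees at a time, much more binds. Free once raised 31 mm.
Not all that is in view belongs to the job. What is shaped like the stopper but pink or yellow is not meant. Leave any blue look-alike of the dish alone.

How it is judged:
On the way, in this order (a step that is already met when the one before it is completed fails the run):
1. the stopper is rocked: leaned at least 3 degrees off the neck's axis while its plug is still in the neck (angle between the z axis of stopper and the z axis of neck, either way round above 0.052 rad and z of stopper_grip in the frame of neck below 0.06 m), for 0.05 s.
2. the stopper is drawn straight out: its plug leaves the mouth within 30 mm of the neck's axis (z of stopper in the frame of neck between 0.034 and 0.09 m and x of stopper in the frame of neck between -0.03 and 0.03 m and y of stopper in the frame of neck between -0.03 and 0.03 m).
At the end, for the whole second after the job is handed in: The stopper stands at rest on its plug in the dish, its grip within 30 mm of over the dish's centre and within 8 degrees of upright, released; the jar stands upright, within 40 mm of where it was (horizontal distance between stopper_grip and dish below 0.03 m and angle between stopper_grip's own z axis and vertical below 0.15 rad and z of stopper_grip in the frame of dish between 0.067 and 0.087 m and linear speed of each of stopper, jar below 0.02 m/s and distance of jar from where it was at the start of the episode below 0.04 m and angle between jar's own z axis and vertical below 0.05 rad); the robot touches nothing.
It fails at once if the jar is dragged or lifted more than 40 mm, or tipped more than 6 degrees (distance of jar from where it was at the start of the episode above 0.04 m or angle between jar's own z axis and vertical above 0.105 rad).
It fails at once if the stopper is dropped: not held while its plug is out of the neck and more than 20 mm above where it stands in the dish (distance between stopper and neck above 0.06 m and height (world z) of stopper_grip above 0.097 m and contact force between the fingers and stopper below 0.05 N).
It fails at once if another table thing is shifted more than 40 mm or tipped over (distance of any of sambal_jar, toothpick_pot, chilli_bottle, soy_bottle, sugar_jar, cutlery_pot, tea_mug from where it was at the start of the episode above 0.04 m or angle between any of sambal_jar, toothpick_pot, chilli_bottle, soy_bottle, sugar_jar, cutlery_pot, tea_mug's own z axis and vertical above 0.3 rad).
It also fails if it takes over 62 s, if anything falls off the work surface, if the arm or the gripper's body presses on something with over 40 N, if the wrist force passes 120 N, or if a joint passes its speed limit or range.

### The arm

A 6-joint arm with a two-finger parallel gripper is mounted at the origin on the work surface. World frame = base frame: x ahead of the robot, y to its left, z up, the work surface at z = 0. Lengths are in m, angles in rad, forces in N, time in s.
With the tool pointing down it reaches from about 0.375 to 0.825 m from the base axis. Payload 5.5 kg.
Tool frame: the origin (TCP) lies between the finger pads; the fingertips stand 8 mm ahead of it and the grasp point (between the pads) lies 11 mm behind it; y points along the fingers, x is the direction in which the jaws open and shut, and the axes are right-handed (so a half turn about y gives the same grasp; the last joint's range is limited). The gripper opens to 85 mm and grips with 20 to 120 N. Pads are 22 mm wide; open, the fingers measure 114 mm over their backs; the gripper's body (76 mm by 85 mm) begins 54 mm behind the grasp point. The pads swing forward as they close: fully open they stand 13 mm farther back than shut.
Start: joints at [1.225, 0.314, -0.047, 1.21, 0, 1.571], TCP at [0.203, 0.564, 0.239] pointing down, gripper open.
Joint ranges: [-2.67, 2.67], [-0.69, 1.73], [-1.03, 1.25], [-2.08, 2.16], [-1.42, 1.45], [-3.14, 3.14]. Speed limits (rad/s): [2.39, 2.39, 3.01, 3.14, 3.14, 3.14].

### API

Orientations are given as a unit quaternion [x, y, z, w].
In Python, from bench import robot, claw, inverse_kinematics, imaging, models gives the robot as it stands. Calls block until the motion is done:
- robot.reach(position, orientation): joint-space move of the TCP to a pose.
- robot.line_to(position, rotation=None, rate=0.15, until_force=None): straight line of the TCP; rotation=None keeps the orientation; rate is the mean speed in m/s. With until_force (N) it stops when the force on the tool has changed by that much, and returns True; else False.
- robot.set_joints(angles): joint-space move.
- claw.gripper_to(opening): finger opening in m; the grip force is fixed at half the most; returns when the fingers have stopped.
- robot.wait(seconds).
- inverse_kinematics(position, orientation): joint angles nearest the present ones, or None.
- imaging.grab_frame(name): name is "side" or "top"; returns a dict with "image" (420x560x3 uint8, red, green, blue), "fx", "fy", "cx", "cy" (pixels), "dist" ([k1, k2, p1, p2, k3] as OpenCV has them; the pictures are not rectified), "R" (3x3) and "t" (3): a world point X has camera coordinates R X + t. Camera axes: x right, y down, z forward; pixel columns grow to the right and rows downward; lengths in m; the calibration is good to about 2 mm. A picture is of the moment at which its call begins. There is no depth.
A pose or a line that the arm cannot do raises robot.MotionError and nothing moves.
- robot.finish_job(): hands the job in, once; it reports no verdict.
Trained networks look in a picture, given as the dict that the camera call returned (one of the last four; its "shot" number tells which), for a name from the list of things; names that differ only in an ending like _2 or _b are one class to them, and where a whole thing is asked for, a point or a joint stands for the part that bears it (a point fixed in the world has none). Each returns a list of dicts, best first, with "confidence" (0 to 1); they miss things now and then, are a little off and sometimes report something else, mostly with a low value. They report only what shows in the picture. A call takes as long as a camera call. They do not tell look-alikes from the thing itself.
- models.look_for(picture, label): "extent" ([left, top, right, bottom] in pixels, round what is visible of it).
- models.landmark_of(picture, label): "xy" ([column, row] in pixels: a listed point, or the origin of a listed thing).
Readings, each from a call of its own:
- robot.current_clock(): time.
- robot.current_q(): joint angles.
- robot.current_joint_vel(): joint speeds.
- robot.current_joint_efforts(): joint torques, N m.
- robot.current_ee_pos(): TCP position.
- robot.current_orientation(): TCP orientation.
- robot.current_wrist_force(): force on the tool from outside, world axes, zero at the start.
- robot.current_wrist_torque(): the same for the moment, N m.
- robot.current_finger_gap(): finger opening in m.
Only numpy, scipy, OpenCV 4.12 (cv2) and the standard library are available. Lean on these libraries where they do the work, as an engineer would, in place of code of your own. Each camera call takes 0.05 s, during which the arm holds its last target. There are 200 camera calls.

## Working session

There is one attempt and no reset: what is moved stays moved. The work goes in short steps, each a Python script; the robot and the scene stay as the last script left them, time stands still between calls to the robot, and variables do not carry over. Pictures are saved under pics/ and viewed, about 8 in all and at most 12, crops included, and the job is handed in when it is done.

```bash
ls; mkdir -p pics
python3 - <<'E'
from bench import robot, claw, inverse_kinematics, imaging, models
import cv2
for n in("side","top"):
    f=imaging.grab_frame(n); cv2.imwrite(f"pics/{n}0.png",f["image"][:,:,::-1])
    print(n,f["fx"],f["R"].tolist(),f["t"])
    for l in("neck","stopper_grip","stopper","dish","jar","sambal_jar","chilli_bottle","toothpick_pot"):
        print(l,[(d["xy"],d["confidence"]) for d in models.landmark_of(f,l)][:4])
    print([(d["extent"],d["confidence"]) for d in models.look_for(f,"dish")])
print(robot.current_clock(), robot.current_orientation(), robot.current_q())
E
```

```text
pics
side 459.1973960720454 [[-0.9737261026177533, -0.22709504988077694, 0.01689128178937771], [-0.17717433863457455, 0.7089001607692627, -0.6826930611854162], [0.14306198240707355, -0.6677487554319819, -0.7305100059607652]] [0.51698014 0.19289467 1.36080407]
neck [([314.2, 158.6], 0.63)]
stopper_grip [([313.8, 158.5], 0.94), ([352.6, 212.8], 0.91), ([358.6, 181.0], 0.87)]
stopper [([353.0, 186.3], 0.71), ([306.2, 165.9], 0.62), ([348.2, 224.1], 0.62)]
dish [([266.3, 288.0], 0.91), ([340.2, 352.3], 0.72)]
jar [([282.3, 206.1], 0.75)]
sambal_jar [([268.6, 243.0], 0.92)]
chilli_bottle [([243.3, 233.5], 0.56)]
toothpick_pot [([333.8, 257.0], 0.75)]
[([232.7, 261.4, 295.2, 312.5], 0.91), ([264.8, 220.6, 287.7, 249.2], 0.24)]
top 458.4105305499927 [[0.02355522800325162, -0.9995684586070374, -0.017551290313439334], [-0.9928729614175889, -0.021338640079009583, -0.11725163080079476], [0.11682651120179115, 0.020188090487470164, -0.9929471321691238]] [0.02313158 0.57409686 1.3965213 ]
neck []
stopper_grip [([379.4, 290.4], 0.96), ([340.0, 238.0], 0.76), ([321.8, 288.2], 0.58)]
stopper [([376.9, 288.7], 0.97), ([343.3, 230.6], 0.65), ([320.8, 286.1], 0.63)]
dish [([232.9, 217.7], 0.72), ([181.6, 292.8], 0.62)]
jar [([343.7, 229.2], 0.58)]
sambal_jar [([284.5, 213.1], 0.65)]
chilli_bottle [([287.1, 184.2], 0.65)]
toothpick_pot [([283.1, 274.3], 0.49)]
[([148.2, 268.2, 208.0, 325.4], 0.77), ([201.8, 188.9, 262.1, 249.1], 0.74)]
1.0 [-0.57855087 -0.40652791  0.40652181  0.57857927] [ 1.22498735e+00  3.13442487e-01 -4.71018083e-02  1.21022188e+00
  2.79083438e-05  1.57078813e+00]
```

View pics/side0.png

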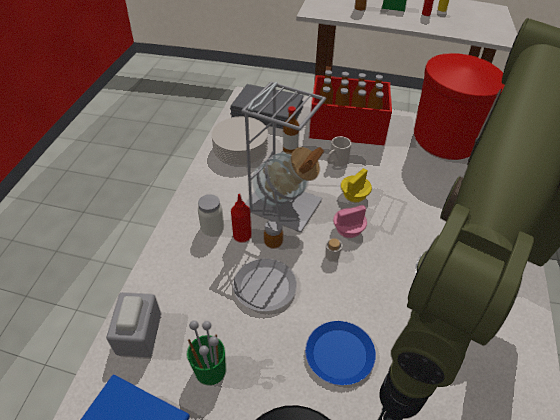

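View pics/top0.png

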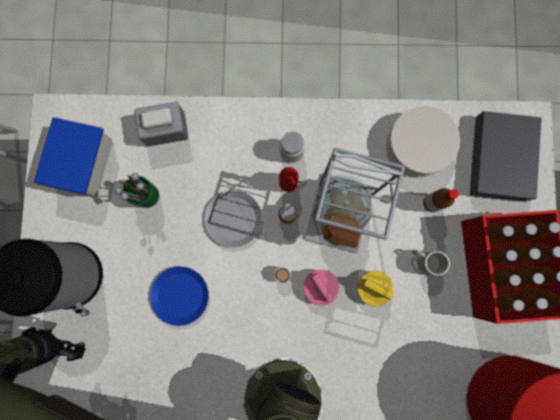

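The stopper is the brown one in the leaning jar (side 314,158; top 340,238). The pink one (side 353,213) and the yellow one (359,181) are look-alikes. The dish is the grey steel one (side 266,288; top 233,218), and the blue one (340,352) is not meant. I'll confirm this in an enlarged crop.

Run:
```python
import cv2,numpy as np
a=cv2.imread("pics/side0.png")[75:235,230:350]; b=cv2.imread("pics/top0.png")[140:260,295:415]
a=cv2.resize(a,None,fx=3.75,fy=3.75,interpolation=2); b=cv2.resize(b,None,fx=2.9,fy=2.9,interpolation=2)
o=np.zeros((600,800,3),np.uint8); o[:600,:450]=a; o[:348,450:798]=b
cv2.imwrite("pics/crop0.png",o)
```

```text
(no output)
```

View pics/crop0.png

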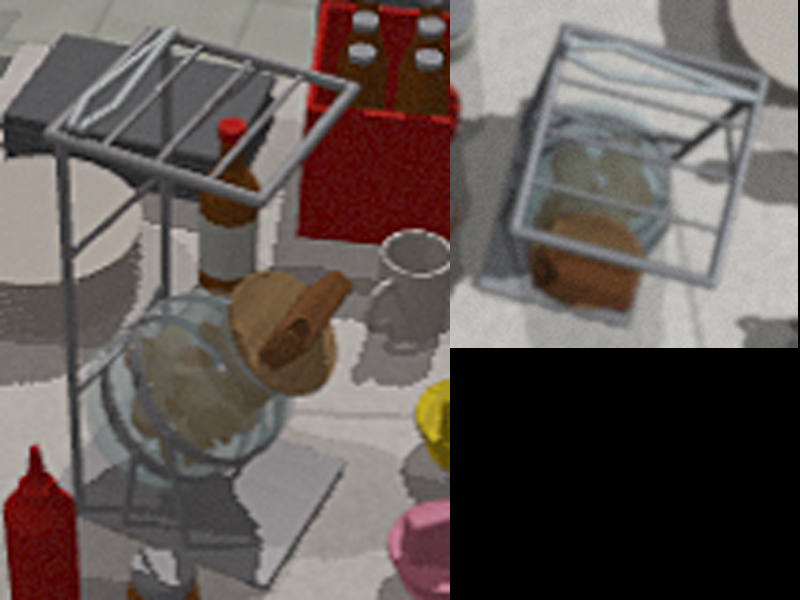

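The crop confirms the brown wooden stopper, its bar level and its flange on the neck (side about 306,165). The shelf corners and base corners are readable, so I'll fit the jar pose and yaw from them and triangulate the dish and bystanders.

```bash
cat > h.py <<'E'
from bench import robot, claw, inverse_kinematics, imaging, models
import numpy as np, cv2
from scipy.optimize import least_squares
from scipy.spatial.transform import Rotation as Ro
def proj(f,P):
    K=np.array([[f["fx"],0,f["cx"]],[0,f["fy"],f["cy"]],[0,0,1.]])
    return cv2.projectPoints(np.asarray(P,float).reshape(-1,3),cv2.Rodrigues(np.array(f["R"]))[0],np.array(f["t"],float),K,np.array(f["dist"],float))[0][:,0]
def tri(fs,uv):
    r=least_squares(lambda X:np.concatenate([proj(f,X)[0]-u for f,u in zip(fs,uv)]),[.6,0,.1]); return r.x,np.abs(r.fun).max()
def plane(f,uv,z):
    return np.r_[least_squares(lambda X:proj(f,[X[0],X[1],z])[0]-uv,[.6,0]).x,z]
E
python3 - <<'E'
from h import *
fs=[imaging.grab_frame("side"),imaging.grab_frame("top")]
G=lambda s:np.array([-.072-s*np.sin(np.radians(40)),0,.211+s*np.cos(np.radians(40))])
L=[[-.085,.086,.4],[-.085,-.086,.4],[.085,.086,.4],[.085,-.086,.4],[-.11,.085,.003],[-.11,-.085,.003],G(.036)]
S=np.array([[300.4,127.5],[323.9,98.5],[245.5,111],[275.9,83.8],[301.5,230.5],[321.5,198.2],[313.8,158.5]])
T=np.array([[318.1,218.6],[385.7,236.5],[334.7,150.3],[402.6,167.6],[306.4,239.3],[357,252],[340,238]])
def W(p): return Ro.from_euler("z",p[2]).apply(L)+[p[0],p[1],0]
r=least_squares(lambda p:np.r_[(proj(fs[0],W(p))-S).ravel(),(proj(fs[1],W(p))-T).ravel()],[.75,-.1,0],loss="soft_l1")
print(r.x); print(np.round(proj(fs[0],W(r.x))-S,1).tolist(),np.round(proj(fs[1],W(r.x))-T,1).tolist())
print("grip fit",W(r.x)[6],"tri",tri(fs,[S[6],T[6]]))
print("dish lm",tri(fs,[[266.3,288],[232.9,217.7]]))
for n in("sambal_jar","chilli_bottle","toothpick_pot","sugar_jar","soy_bottle","tea_mug","cutlery_pot","dish"):
    out=[]
    for f in fs:
        d=models.landmark_of(f,n); 
        if d: out.append(np.round(plane(f,d[0]["xy"],0),3).tolist())
    print(n,out)
for e,f in((264,fs[0]),(232,fs[1])):pass
d=models.look_for(fs[1],"dish")
for k in d: e=k["extent"]; print(plane(fs[1],[(e[0]+e[2])/2,(e[1]+e[3])/2],.017))
d=models.look_for(fs[0],"dish")[0]["extent"]; print(plane(fs[0],[(d[0]+d[2])/2,(d[1]+d[3])/2],.012))
E
```

```text
[ 0.57677079 -0.17194012 -0.23489139]
[[-2.4, 1.2], [-0.2, -1.7], [-4.1, 0.2], [-5.1, -1.9], [-1.3, 1.2], [-0.3, 0.1], [-2.5, 0.0]] [[-2.0, 1.5], [3.4, 2.6], [-0.8, 0.1], [3.2, 0.9], [-1.2, 1.1], [0.7, 2.2], [2.2, 0.1]]
grip fit [ 0.48424302 -0.14979741  0.2385776 ] tri (array([ 0.48045974, -0.14330119,  0.24561221]), np.float64(1.4870292098194682))
dish lm (array([ 0.54890974,  0.16741792, -0.00248184]), np.float64(2.5914839550872557))
sambal_jar [[0.567, 0.003, 0.0], [0.577, -0.005, 0.0]]
chilli_bottle [[0.675, -0.007, 0.0], [0.675, 0.0, 0.0]]
toothpick_pot [[0.379, 0.005, 0.0], [0.365, 0.009, 0.0]]
sugar_jar [[0.774, -0.02, 0.0], [0.792, -0.009, 0.0]]
soy_bottle [[0.618, -0.469, 0.0]]
tea_mug [[0.413, -0.442, 0.0], [0.429, -0.449, 0.0]]
cutlery_pot [[0.617, 0.438, 0.0], [0.635, 0.455, 0.0]]
dish [[0.301, 0.324, 0.0], [0.311, 0.32, 0.0]]
[0.30538421 0.31780229 0.017     ]
[0.55758269 0.15926692 0.017     ]
[0.30114514 0.32723777 0.012     ]
```

```bash
cat >> h.py <<'E'
c40,s40=np.cos(np.radians(40)),np.sin(np.radians(40))
# neck frame in jar frame: columns x,y,z
NR=np.column_stack([[c40,0,s40],[0,1,0],[-s40,0,c40]]); NT=np.array([-.072,0,.211])
def neckpts(p,P): return Ro.from_euler("z",p[2]).apply((np.asarray(P)@NR.T)+NT)+[p[0],p[1],0]
E
python3 - <<'E'
from h import *
fs=[imaging.grab_frame("side"),imaging.grab_frame("top")]
L=[[-.08,.081,.4],[-.08,-.081,.4],[.08,.081,.4],[.08,-.081,.4],[-.11,.085,.003],[-.11,-.085,.003]]
S=np.array([[300.4,127.5],[323.9,98.5],[245.5,111],[275.9,83.8],[301.5,230.5],[321.5,198.2],[313.8,158.5]])
T=np.array([[318.1,218.6],[385.7,236.5],[334.7,150.3],[402.6,167.6],[306.4,239.3],[357,252],[340,238]])
def W(p): return np.r_[Ro.from_euler("z",p[2]).apply(L)+[p[0],p[1],0],neckpts(p,[[0,0,.036]])]
r=least_squares(lambda p:np.r_[(proj(fs[0],W(p))-S).ravel(),(proj(fs[1],W(p))-T).ravel()],[.58,-.17,-.23],loss="soft_l1")
p=r.x;print(p,W(p)[6]); print(np.round(proj(fs[0],W(p))-S,1).tolist(),np.round(proj(fs[1],W(p))-T,1).tolist())
a=np.linspace(0,2*np.pi,49)
circ=lambda r,z:np.c_[r*np.cos(a),r*np.sin(a),0*a+z]
box=lambda z:np.array([[.011,.046,z],[.011,-.046,z],[-.011,-.046,z],[-.011,.046,z],[.011,.046,z]])
sh=W(p)[[0,1,3,2,0]]
o=np.zeros((600,800,3),np.uint8)
for f,(x0,y0,w,hh),ox,k in((fs[0],(265,95,75,110),0,5.3),(fs[1],(310,195,70,70),402,5.6)):
    im=cv2.resize(np.ascontiguousarray(f["image"][y0:y0+hh,x0:x0+w,::-1]),None,fx=k,fy=k,interpolation=2)
    for P,c in((neckpts(p,circ(.054,.0)),(0,255,0)),(neckpts(p,circ(.054,.009)),(0,255,0)),(neckpts(p,box(.009)),(255,0,255)),(neckpts(p,box(.056)),(255,255,0)),(sh,(0,0,255))):
        q=(proj(f,P)-[x0,y0]+.5)*k-.5; cv2.polylines(im,[q.round().astype(int)],False,c,1)
    im=im[:600,:398]; o[:im.shape[0],ox:ox+im.shape[1]]=im
cv2.imwrite("pics/ov.png",o)
E
```

```text
[ 0.57580138 -0.1705807  -0.23480451] [ 0.48327169 -0.14844602  0.2385776 ]
[[-3.1, -0.0], [-2.2, -1.0], [-1.4, 0.1], [-4.2, -0.4], [-1.1, 1.5], [-0.1, 0.5], [-2.2, 0.4]] [[0.0, 0.4], [1.1, 0.3], [0.1, 3.0], [-0.0, 2.8], [-1.6, 1.4], [0.3, 2.5], [1.7, 0.5]]
```

View pics/ov.png

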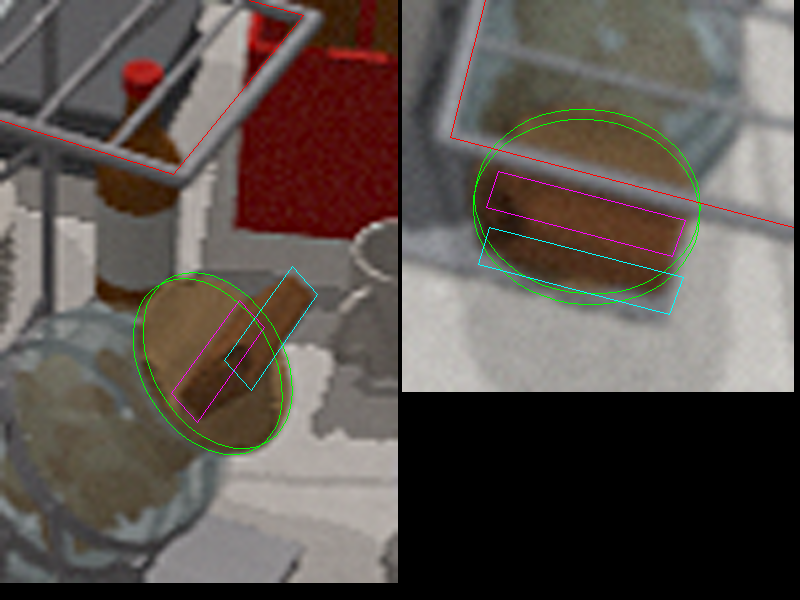

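```bash
cat >> h.py <<'E'
JP=np.array([0.5758,-0.1706,-0.2348]); DISH=np.array([.556,.161])
def tool(zx,xx,flip=1):  # stopper z & x world -> tool orientation
    y=-np.asarray(zx);x=flip*np.asarray(xx); return Ro.from_matrix(np.column_stack([x,y,np.cross(x,y)])).as_quat()
def pose(h,deg,flip=1,dx=0.,out=.025,p=JP):
    """TCP pose with stopper raised h (m), leaned deg about neck y (+ raises the upper, +x, side)."""
    th=np.radians(-deg)  # rot about +y by -deg lifts +x side
    R=Ro.from_euler("y",th).as_matrix(); zz=R@[0,0,1.]; xx=R@[1.,0,0]
    P=np.array([0,0,-.008])+(.008+h+out)*zz+dx*xx
    d=lambda v:Ro.from_euler("z",p[2]).apply(NR@v)
    return neckpts(p,[P])[0], tool(d(zz),d(xx),flip)
def up(xy,z,yaw,flip=1): # stopper upright, grip at z, stopper x axis direction yaw
    return np.r_[xy,z-.011],tool([0,0,1.],[np.cos(yaw),np.sin(yaw),0],flip)
E
python3 - <<'E'
from h import *
for fl in(1,-1):
    print(fl)
    for a in((.12,0),(.06,0),(0,0),(.0058,6.5),(.0115,-6.5),(.0185,6.5),(.14,0)):
        j=inverse_kinematics(*pose(*a,fl)); print(a,pose(*a,fl)[0].round(3),None if j is None else np.round(j,2))
    for yaw in(-.23,.3,.8,1.57,-.8,-1.57):
        for xy,z in((DISH,.077),([.43,.03],.3)):
            j=inverse_kinematics(*up(xy,z,yaw,fl)); print("up",yaw,z,None if j is None else np.round(j,2))
E
```

```text
1
(0.12, 0) [ 0.415 -0.132  0.322] [-0.37 -0.62 -0.87  0.62  0.09  1.46]
(0.06, 0) [ 0.453 -0.141  0.276] [-0.35 -0.5  -0.93  0.44  0.08  1.48]
(0, 0) [ 0.49 -0.15  0.23] [-0.34 -0.36 -0.97  0.26  0.07  1.49]
(0.0058, 6.5) [ 0.483 -0.148  0.232] None
(0.0115, -6.5) [ 0.487 -0.149  0.242] [-0.33 -0.31 -0.84  0.46  0.05  1.49]
(0.0185, 6.5) [ 0.474 -0.146  0.24 ] None
(0.14, 0) [ 0.403 -0.129  0.337] [-0.38 -0.65 -0.85  0.68  0.1   1.46]
up -0.23 0.077 [ 0.28  0.4  -0.34  0.83  0.    2.08]
up -0.23 0.3 [ 0.07 -0.02 -0.33  1.27  0.    1.87]
up 0.3 0.077 [ 0.28  0.4  -0.34  0.83  0.    1.55]
up 0.3 0.3 [ 0.07 -0.02 -0.33  1.27  0.    1.34]
up 0.8 0.077 [ 0.28  0.4  -0.34  0.83  0.    1.05]
up 0.8 0.3 [ 0.07 -0.02 -0.33  1.27  0.    0.84]
up 1.57 0.077 [ 0.28  0.4  -0.34  0.83  0.    0.28]
up 1.57 0.3 [ 0.07 -0.02 -0.33  1.27  0.    0.07]
up -0.8 0.077 [ 0.28  0.4  -0.34  0.83  0.    2.65]
up -0.8 0.3 [ 0.07 -0.02 -0.33  1.27  0.    2.44]
up -1.57 0.077 [ 0.28  0.4  -0.34  0.83  0.   -2.86]
up -1.57 0.3 [ 0.07 -0.02 -0.33  1.27  0.   -3.07]
-1
(0.12, 0) [ 0.415 -0.132  0.322] [-0.37 -0.62
[... 304 characters left out ...]
.146  0.24 ] None
(0.14, 0) [ 0.403 -0.129  0.337] [-0.38 -0.65 -0.85  0.68  0.1  -1.68]
up -0.23 0.077 [ 0.28  0.4  -0.34  0.83  0.   -1.06]
up -0.23 0.3 [ 0.07 -0.02 -0.33  1.27  0.   -1.27]
up 0.3 0.077 [ 0.28  0.4  -0.34  0.83  0.   -1.59]
up 0.3 0.3 [ 0.07 -0.02 -0.33  1.27  0.   -1.8 ]
up 0.8 0.077 [ 0.28  0.4  -0.34  0.83  0.   -2.09]
up 0.8 0.3 [ 0.07 -0.02 -0.33  1.27  0.   -2.3 ]
up 1.57 0.077 [ 0.28  0.4  -0.34  0.83  0.   -2.86]
up 1.57 0.3 [ 0.07 -0.02 -0.33  1.27  0.   -3.07]
up -0.8 0.077 [ 0.28  0.4  -0.34  0.83  0.   -0.49]
up -0.8 0.3 [ 0.07 -0.02 -0.33  1.27  0.   -0.7 ]
up -1.57 0.077 [ 0.28  0.4  -0.34  0.83  0.    0.28]
up -1.57 0.3 [ 0.07 -0.02 -0.33  1.27  0.    0.07]
```

Leaning the upper side up is out of joint range (j3). I'll lean only the other way, to -6.7°, and straighten after each lean. Each half-stroke still takes one lobe pair over a bead. Now I'll approach and grasp.

Run:
```python
from h import *
robot.reach(*up([.43,.05],.36,.12)); 
robot.reach(*pose(.12,0)); claw.gripper_to(.06)
p,q=pose(.0,0); 
print(robot.line_to(p,q,rate=.06,until_force=6)); 
f0=robot.current_wrist_force(); print(p,robot.current_ee_pos(),f0)
f=imaging.grab_frame("side"); g=imaging.grab_frame("top")
o=np.zeros((600,800,3),np.uint8)
o[:600,:400]=cv2.resize(f["image"][90:240,255:355,::-1],(400,600),interpolation=2)
o[:400,400:]=cv2.resize(g["image"][170:290,300:420,::-1],(400,400),interpolation=2); cv2.imwrite("pics/pre.png",o)
print(robot.current_clock())
```

```text
False
[ 0.49014686 -0.15011072  0.23015111] [ 0.49019627 -0.15016401  0.23048706] [-0.33220489  0.39505136 -0.0775384 ]
7.55
```

View pics/pre.png

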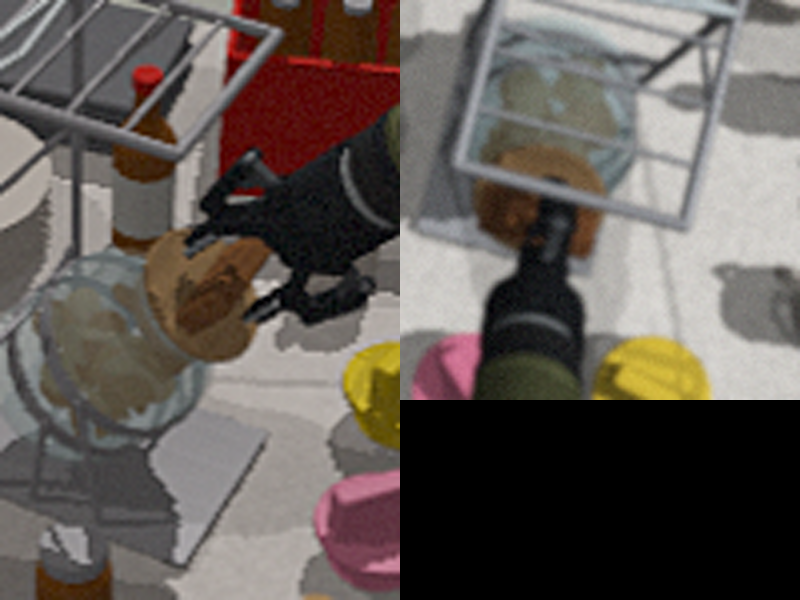

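The fingers straddle the brown bar (side crop 200-265, 240-310) roughly centred, clear of the shelf. I'll close in steps and centre by force.

Run:
```python
from h import *
xn=Ro.from_euler("z",JP[2]).apply(NR[:,0]); zn=Ro.from_euler("z",JP[2]).apply(NR[:,2])
f0=np.array(robot.current_wrist_force()); dx=0
def F():
    robot.wait(.1); f=np.array(robot.current_wrist_force())-f0; return round(float(f@xn),1),round(float(f@zn),1),f.round(1).tolist()
for g in(.034,.030,.027):
    claw.gripper_to(g); r=F(); print(g,robot.current_finger_gap(),r)
    n=0
    while abs(r[0])>2 and n<6:
        dx+=.0015*np.sign(r[0]); robot.line_to(*pose(0,0,dx=dx),rate=.02); r=F(); n+=1
    print(" dx",dx,r)
claw.gripper_to(.0); r=F(); print(robot.current_finger_gap(),r,robot.current_wrist_torque(),robot.current_clock())
```

```text
0.034 0.03377015502568613 (1.1, 0.5, [0.4, -0.5, 1.0])
 dx 0 (1.1, 0.5, [0.4, -0.5, 1.0])
0.03 0.029866655876915234 (0.5, 0.8, [-0.3, -0.4, 1.0])
 dx 0 (0.5, 0.8, [-0.3, -0.4, 1.0])
0.027 0.026981460424351532 (1.0, 0.3, [0.5, -0.6, 0.9])
 dx 0 (1.0, 0.3, [0.5, -0.6, 0.9])
0.02141412460011263 (-1.6, 6.6, [-5.5, 0.5, 4.0]) [ 0.4050744   1.0279609  -0.21876489] 8.9667
```

```bash
cat > rock.py <<'E'
from h import *
xn=Ro.from_euler("z",JP[2]).apply(NR[:,0]); zn=Ro.from_euler("z",JP[2]).apply(NR[:,2])
def stroke(a,b,n=6,lim=22,rate=.012):
    for t in np.linspace(0,1,n+1)[1:]:
        h,d=np.array(a)+(np.array(b)-a)*t
        robot.line_to(*pose(h,d),rate=rate)
        f=np.array(robot.current_wrist_force()); m=np.array(robot.current_wrist_torque())
        print(round(h*1e3,1),round(d,1),"Fx,Fz",(f@xn).round(1),(f@zn).round(1),"M",m.round(1),round(robot.current_clock(),1))
        if np.linalg.norm(f)>lim: print("STOP"); return False
    return True
E
python3 - <<'E'
from rock import *
stroke((0,0),(.0060,-6.7)) and stroke((.006,-6.7),(.008,0))
E
```

```text
1.0 -1.1 Fx,Fz -2.5 0.7 M [ 0.3  0.4 -0.1] 9.2
2.0 -2.2 Fx,Fz -2.5 -1.4 M [ 0.3  0.5 -0.2] 9.5
3.0 -3.4 Fx,Fz -2.6 -0.1 M [ 0.5  1.1 -0.2] 9.7
4.0 -4.5 Fx,Fz -1.1 4.1 M [ 0.5  1.7 -0.2] 10.0
5.0 -5.6 Fx,Fz -4.2 0.6 M [ 0.3  1.5 -0.1] 10.2
6.0 -6.7 Fx,Fz -5.9 -6.7 M [-0.1  0.7 -0.1] 10.5
6.3 -5.6 Fx,Fz -1.9 -18.0 M [-0.1  0.7 -0.1] 10.7
6.7 -4.5 Fx,Fz -4.3 -11.7 M [-0.   1.  -0.1] 11.0
7.0 -3.4 Fx,Fz -6.2 -4.9 M [ 0.2  1.5 -0.1] 11.2
7.3 -2.2 Fx,Fz -7.3 1.6 M [ 0.3  1.9 -0.1] 11.5
7.7 -1.1 Fx,Fz -7.1 4.2 M [ 0.5  1.9 -0.2] 11.7
8.0 0.0 Fx,Fz -6.8 0.7 M [ 0.5  2.  -0.1] 12.0
```

Run:
```python
from rock import *
stroke((.008,0),(.012,-6.7)) and stroke((.012,-6.7),(.016,0))
fs=[imaging.grab_frame("side"),imaging.grab_frame("top")]
f,g=fs
o=np.zeros((600,800,3),np.uint8)
o[:600,:400]=cv2.resize(f["image"][90:240,255:355,::-1],(400,600),interpolation=2)
o[:400,400:]=cv2.resize(g["image"][170:290,300:420,::-1],(400,400),interpolation=2); cv2.imwrite("pics/mid.png",o)
```

```text
8.7 -1.1 Fx,Fz -6.8 -0.5 M [ 0.5  2.  -0. ] 12.2
9.3 -2.2 Fx,Fz -6.2 -3.5 M [0.3 1.8 0.1] 12.5
10.0 -3.4 Fx,Fz -5.9 0.3 M [ 0.4  2.2 -0.3] 12.7
10.7 -4.5 Fx,Fz -3.4 -1.8 M [0.4 1.8 0.2] 13.0
11.3 -5.6 Fx,Fz -6.8 4.1 M [ 0.7  2.4 -0.3] 13.2
12.0 -6.7 Fx,Fz -7.0 2.2 M [0.6 2.2 0. ] 13.5
12.7 -5.6 Fx,Fz -5.3 -6.2 M [ 0.6  2.1 -0.1] 13.7
13.3 -4.5 Fx,Fz -5.6 -6.8 M [ 0.6  2.2 -0.2] 14.0
14.0 -3.4 Fx,Fz -7.7 -1.8 M [0.6 2.5 0. ] 14.2
14.7 -2.2 Fx,Fz -8.6 3.4 M [0.7 2.7 0. ] 14.5
15.3 -1.1 Fx,Fz -9.8 4.3 M [ 0.6  2.6 -0.1] 14.7
16.0 0.0 Fx,Fz -9.0 0.1 M [ 0.7  2.5 -0.1] 15.0
```

View pics/mid.png

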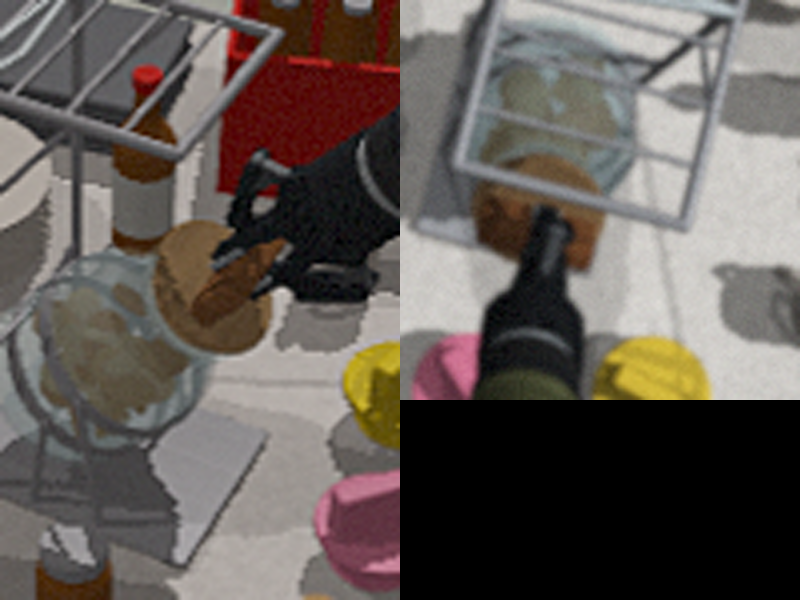

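The stopper is visibly raised (flange moved from about 195,290 to 213,285 in the side crop). The shelf corner (180,155) and base corner (183,565) haven't moved, so the jar stayed put. One more cycle, then out along the neck.

Run:
```python
from rock import *
ok=stroke((.016,0),(.0198,-6.7)) and stroke((.0198,-6.7),(.024,0)) and stroke((.024,0),(.050,0),5,rate=.02)
if ok:
    robot.line_to(*pose(.12,0),rate=.08)
    print(robot.current_finger_gap(),robot.current_wrist_force())
```

```text
16.6 -1.1 Fx,Fz -8.3 -0.6 M [0.6 2.3 0.1] 15.3
17.3 -2.2 Fx,Fz -7.7 -4.4 M [0.5 1.9 0.1] 15.6
17.9 -3.4 Fx,Fz -5.4 -1.6 M [0.6 2.1 0.2] 15.8
18.5 -4.5 Fx,Fz -6.2 3.5 M [0.8 2.4 0.2] 16.1
19.2 -5.6 Fx,Fz -6.5 4.3 M [0.8 2.6 0.3] 16.3
19.8 -6.7 Fx,Fz -7.4 5.6 M [0.9 2.8 0.1] 16.6
20.5 -5.6 Fx,Fz -5.5 -5.9 M [0.8 2.3 0. ] 16.8
21.2 -4.5 Fx,Fz -5.5 -10.7 M [ 0.7  2.2 -0. ] 17.1
21.9 -3.4 Fx,Fz -6.8 0.1 M [0.7 2.5 0. ] 17.4
22.6 -2.2 Fx,Fz -9.0 5.8 M [0.9 3.1 0.1] 17.6
23.3 -1.1 Fx,Fz -9.1 6.5 M [0.9 3.  0. ] 17.9
24.0 0.0 Fx,Fz -7.6 2.2 M [0.8 2.7 0.2] 18.1
29.2 0.0 Fx,Fz -1.2 -2.0 M [0.2 1.  0. ] 18.5
34.4 0.0 Fx,Fz -1.1 -1.5 M [0.3 1.  0. ] 18.9
39.6 0.0 Fx,Fz -1.5 -1.2 M [ 0.2  1.  -0. ] 19.4
44.8 0.0 Fx,Fz -1.4 -1.3 M [0.3 1.  0.1] 19.8
50.0 0.0 Fx,Fz -1.2 -2.5 M [0.2 1.  0. ] 20.2
0.021347383666787234 [ 0.05867599  0.23135028 -3.52872535]
```

Run:
```python
from h import *
robot.line_to(pose(.15,0)[0],rate=.1)
robot.reach(*up([.43,.05],.32,.12)); robot.reach(*up(DISH,.20,.3)); 
fs=[imaging.grab_frame("side"),imaging.grab_frame("top")]
a=np.linspace(0,2*np.pi,61); o=np.zeros((600,800,3),np.uint8)
x,y=DISH
for f,(x0,y0),ox in((fs[0],(210,190),0),(fs[1],(185,155),400)):
    im=cv2.resize(np.ascontiguousarray(f["image"][y0:y0+150,x0:x0+100,::-1]),None,fx=4,fy=4,interpolation=2)
    for r,z,c in((.092,.017,(0,255,0)),(.07,.003,(255,255,0)),(.054,.2-.036,(0,0,255)),(.034,.2-.074,(255,0,255))):
        q=(proj(f,np.c_[x+r*np.cos(a),y+r*np.sin(a),0*a+z])-[x0,y0]+.5)*4; cv2.polylines(im,[q.round().astype(int)],False,c,1)
    o[:,ox:ox+400]=im
cv2.imwrite("pics/dish.png",o); print(robot.current_clock(),robot.current_finger_gap(),robot.current_ee_pos())
```

```text
23.4083 0.02151092612737008 [0.55615172 0.15990223 0.1910641 ]
```

View pics/dish.png

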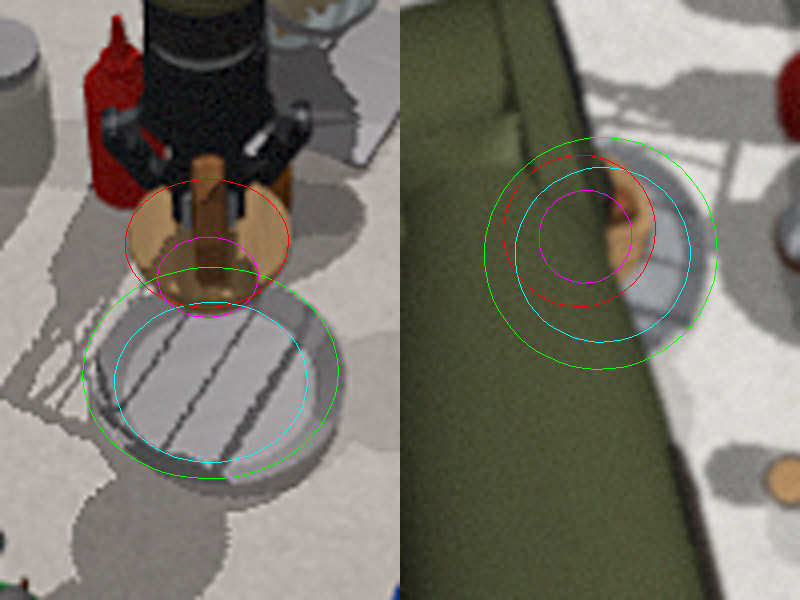

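The stopper is held upright and the overlay matches its flange (side 207,240). The dish rim really sits about 1 cm further left (+y) than my estimate: side bottom edge about 495 against 478 modelled, top right edge 710 against 717. I'll shift the target to (0.553, 0.168) and lower until contact.

Run:
```python
from h import *
D=[.553,.168]
robot.line_to(*up(D,.20,.3)); robot.line_to(up(D,.090,.3)[0],rate=.06)
print(robot.line_to(up(D,.070,.3)[0],rate=.012,until_force=4))
p=np.array(robot.current_ee_pos()); print("grip z",p[2]+.011,robot.current_wrist_force())
```

```text
True
grip z 0.07688526229017612 [-0.07936933 -0.92441198  5.20728538]
```

Run:
```python
from h import *
claw.gripper_to(.03); claw.gripper_to(.06); robot.wait(.3)
p=np.array(robot.current_ee_pos()); robot.line_to(p+[0,0,.13],rate=.08)
robot.reach(*up([.43,.30],.36,.6)); robot.reach(*up([.1,.45],.36,1.3)); robot.wait(.5)
fs=[imaging.grab_frame("side"),imaging.grab_frame("top")]
x,y=.553,.168
a=np.linspace(0,2*np.pi,61); o=np.zeros((600,800,3),np.uint8)
for f,(x0,y0),ox in((fs[0],(210,190),0),(fs[1],(185,155),400)):
    im=cv2.resize(np.ascontiguousarray(f["image"][y0:y0+150,x0:x0+100,::-1]),None,fx=4,fy=4,interpolation=2)
    for r,z,c in((.092,.017,(0,255,0)),(.054,.05,(0,0,255))):
        q=(proj(f,np.c_[x+r*np.cos(a),y+r*np.sin(a),0*a+z])-[x0,y0]+.5)*4; cv2.polylines(im,[q.round().astype(int)],False,c,1)
    o[:,ox:ox+400]=im
cv2.imwrite("pics/end.png",o)
print([[ (d["xy"],d["confidence"]) for d in models.landmark_of(f,"jar")] for f in fs],robot.current_clock(),robot.current_wrist_force())
```

```text
[[([281.3, 205.3], 0.86)], [([336.2, 212.0], 0.7), ([427.7, 265.4], 0.27)]] 32.4333 [-0.73041371  0.45472499  0.20134833]
```

View pics/end.png

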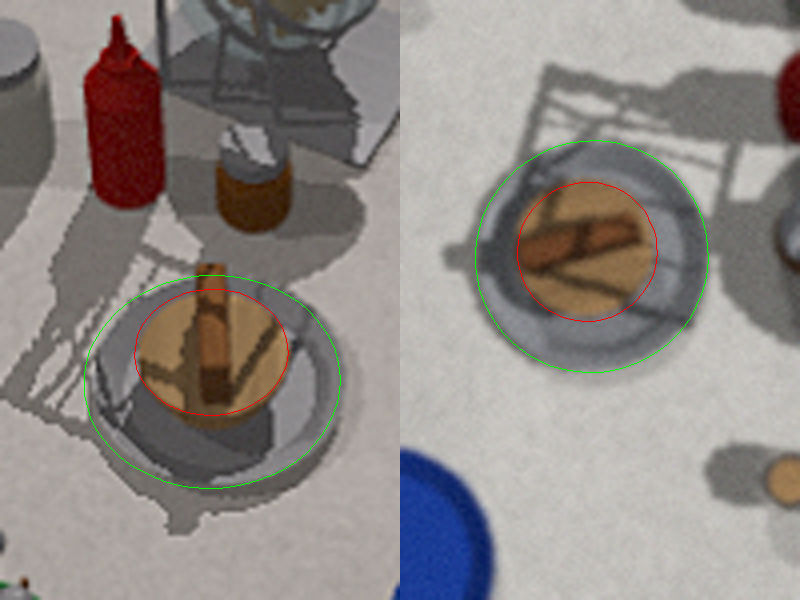

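The stopper stands upright in the dish. Flange and rim overlays match to about 1-2 px in both views (rim centre about 592,257 in the top crop), the bystanders look unmoved, and the arm is clear. I'll hand it in.

```bash
python3 -c "
from bench import robot
print(robot.finish_job())"
```

```text
the job is handed in; nothing more can be done
None
```

The jar is open, and the stopper is standing on its plug with the grip upright in the middle of the steel dish. I handed the job in at about 32 s. The hand-in gives no verdict, so I can't confirm it was judged a pass.

- **Drawing it out:** I gripped the brown stopper by its bar and rocked it three times between 0° and -6.7°. I rocked to one side only, because leaning the other way was out of joint range. It then came straight out along the neck, with a peak force of about 19 N and under 3 N on the final pull.
- **Setting it down:** contact with the dish came at a grip height of 76.9 mm, against 77 mm expected. I then let go and moved the arm clear.

**Last checks:**
- **Stopper and dish:** the overlays agreed within a few mm in both views. My first dish estimate was about 1 cm off, so I corrected it before lowering.
- **Jar:** its shelf and base corners had not visibly moved in the picture after the second rocking cycle. I have no such check after the final pull. The last side-view network reading matched the start within about 1 px. The top-view reading moved by (-7.5, -17) px, probably because the stopper was gone from the picture, but I didn't settle that.
- **Bystanders:** those in the last crops looked unmoved. I did not re-measure the others.

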